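# Index a tilted swivel nest by one notch

## Robot

A 7-joint arm with a two-finger parallel gripper is mounted at the origin on the work surface; the furniture and walls round the work are solid. World frame = base frame: x ahead of the robot, y to its left, z up, the work surface at z = 0. Lengths are in m, angles in rad, forces in N, time in s.
With the tool pointing down it reaches from about 0.4 to 0.85 m from the base axis. Payload 10.4 kg.
Tool frame: the origin (TCP) lies at the very end of the fingers, on their centre line; the grasp point (between the pads) lies 19 mm behind it (manip.grip_point_offset is the distance from the TCP to the grasp point, in m); z points along the fingers, y is the line along which they close (so a half turn about z gives the same grasp; the last joint's range is limited). The gripper opens to 85 mm and grips with 20 to 120 N. Pads are 22 mm wide; open, the fingers measure 114 mm over their backs; the gripper's body (76 mm by 85 mm) begins 54 mm behind the grasp point. The pads swing forward as they close: fully open they stand 13 mm farther back than shut.
Start: joints at [-1.322, 0.332, -0.065, 1.46, 0.022, 1.35, -0.088], TCP at [0.168, 0.602, 0.231] pointing down, gripper open.
Joint ranges: [-2.6, 2.6], [-0.5, 2.12], [-1.47, 1.34], [0.16, 2.42], [-1.27, 4.41], [0.06, 2.06], [-2.6, 2.6]. Speed limits (rad/s): [2.22, 2.22, 2.79, 2.79, 3.14, 3.14, 3.14].

## Interface

Orientations are given as a unit quaternion [x, y, z, w].
In Python, from workcell import manip gives the robot as it stands. The module is installed in compiled form; this text tells all that it offers.
- The arm moves only by the shell command python3 -m inch 'ROWS' [OPENING] [FORCE]. ROWS is JSON, a list of rows, each a list of 2 entries, a list of its own where there are three numbers: the shift along the tool's x, y, z each as a share of 0.08 m, from -1 to 1, then the turn, a rotation vector about the tool's x, y, z each as a share of 45 degrees, from -1 to 1. A call has exactly 10 rows; each row is the pose to reach, as a shift and turn from the pose commanded when the call began, along the tool's axes at that moment; what a row does not reach only later rows make up. A row lasts 1/10 s, in which the tool goes at most 50 mm and 8.59 degrees, less where a joint would pass 70% of its speed; a pose out of reach is approached as far as the arm can. A call with a number of a shift or a turn outside -1 to 1 is refused whole. A call with a gripper value outside its range is refused whole. OPENING is the opening, from 0 (shut) to 1 (fully open), set as the call begins (- or left out, the last holds). The fingers move at their own pace and stop on an object; FORCE is the grip in N (left out, the last holds). Time passes only in rows, so rows that repeat a pose let the fingers close, or fill a call up. It gives the time, the measured TCP pose, the force, the opening and the grip force at its end, in the units of the state.
- manip.get_obs(): the state, without advancing time (a new reading comes with each control period).
- manip.camera(name): name is "side" or "top" or "wrist"; returns the picture (480x640x3 uint8, red, green, blue); there is no depth.
- manip.camera_params(name): a dict with "fov_y" (degrees; the focal length in pixels is half the picture's height over the tangent of half this angle, whatever the lens; pixels are square), "cx", "cy" (the principal point, pixels), "camera_from_world" (4x4, takes a point from world to camera coordinates); the wrist camera has in their place "T_tool_cam" (4x4, takes a point from camera to tool coordinates, whose origin is the TCP and whose axes are the flange's). Camera axes: x right, y up, looking along -z (the intrinsics and any distortion apply to the point x, -y, -z); pixel columns grow to the right and rows downward; lengths in m; the calibration is good to about 2 mm. A picture is of the moment at which its call begins: read the wrist's pose just before it. camera_params takes no time and is no camera call.
- manip.hand_in(): hands the job in; it is judged then, once.
The state is a dict: "clock": time; "joint_pos": joint angles; "joint_velocities": joint speeds; "tau": joint torques, N m; "position": TCP position; "ee_rot": TCP orientation; "ft_force": force on the tool from outside, world axes, zero at the start; "torque": the same for the moment, N m; "grip_width": opening from 0.0 (shut) to 1.0 (fully open); "grasp_force": force on a finger pad.
Only numpy, scipy, OpenCV 4.12 (cv2) and the standard library are available. Lean on these libraries where they do the work, as an engineer would, in place of code of your own. Each camera call takes 0.05 s, during which the arm holds its last target. There are 200 camera calls.

## Task

On the tilted index head, pull the blue spring ring out, swing the dial with it by exactly one notch towards the end of the lamp bar where the green signal cap sits, and let the pin spring fully home in that notch. Then let go; leave the swab tub and the solder spool where they are.

Things in the scene. Friction and masses are not known exactly. Their poses are not given: they have to be found in the camera images.
- index_head: Fixed index head: aluminium base plate 150 mm wide, 151 mm deep (85 mm of it in front of the origin), 12 mm thick, above it a round index plate (172 mm across) whose face leans back 28 degrees. Origin: centre of the base's underside, on the bench; x points to the head's back, y to its left as seen from the front (ring side), z up. The face's normal is (-0.469, 0, 0.883) in this frame.
- lamp_bar (a point): Centre of the fixed lamp bar over the front of the dial, at (-0.041, 0, 0.190) in the head's frame: 150 mm long along the head's y, 20 x 16 mm in section, on a neck from behind. It leaves no room for a vertical gripper over the ring; one that comes in along the face's normal passes in front of it (a body 75 mm thick with about 20 mm to spare).
- dial_axis (a point): Centre of the dial, on its axis and on the face, at (0, 0, 0.085) in the head's frame. The axis is the face's normal. The dial (steel disc 116 mm across) carries an aluminium nest plate 60 x 118 mm on its upper part, up to 32 mm off the face, and a lug at its low front edge that bears the pull ring, 72 mm from the axis.
- pull_ring (a point): Centre of the blue knurled pull ring, a round disc 36 mm across and 14 mm thick, 72 mm from the dial axis, 41 mm off the face when seated. Frame: z along the face's normal (pull direction), x towards the dial axis. Below it a neck 15 mm across, a sleeve 20 mm across (top 26 mm off the face) and a lug 28 mm wide (top 18 mm off the face). Pinch it across its rim.
- plunger (a joint): How far the ring and pin are pulled out, m: 0 seated, 0.016 at its stop. The spring pulls back with about 5.4 N at 0 and 8.6 N at 0.016. The pin (8 mm, rounded nose) clears the notches from 0.0095 m; let go between notches it rides on the notch ring at about 0.009 and does not lock.
- dial (a joint): Dial angle, rad: about 0 at the start (pin in the middle notch); positive swings the ring to the head's left (+y of index_head). Notches at -1.222, -0.611, 0, 0.611 and 1.222 (every 35 degrees), each with about 0.017 rad of play either way; the rounded pin finds a notch from within about 0.04 rad. It stays where it is put (friction about 1.7 N at the ring).
- green_cap_c (a point): Centre of the green signal cap, a round cap 24 mm across and 20 mm high on top of one end of the lamp bar, 60 mm left or right of the bar's middle. It shows to which side of the head the ring must go: left if its y in the head's frame is positive, else right.
- red_cap_c (a point): Centre of the red signal cap, same build, on the other end of the lamp bar: not this side.
- swab_tub_c (a point): Centre of the clear tub of cotton swabs, 62 mm across, 86 mm tall, standing loose: leave alone. Right of the head stands the room's fixed monitor, an upright screen 0.42 m tall from about world (0.16, 0.15) to (0.54, -0.03): keep clear of it.
- spool_c (a point): Centre of the blue solder spool, 56 mm across, 44 mm tall, standing loose: leave alone.

How it is judged:
On the way, in this order (a step that is already met when the one before it is completed fails the run):
1. the ring is pulled out while the dial still stands at its first notch (value of joint plunger above 0.0085 m and value of joint dial between -0.1 and 0.1 rad), for 0.02 s.
2. the pin is seated in the next notch on the green side (((y of green_cap_c in the frame of index_head above 0 m and value of joint dial between 0.53 and 0.69 rad) or (y of green_cap_c in the frame of index_head below 0 m and value of joint dial between -0.69 and -0.53 rad)) and value of joint plunger below 0.003 m), for 0.2 s.
At the end, for the whole second after the job is handed in: The dial stands one notch from its start to the side of the green cap (0.53 to 0.69 rad that way), the pin is fully in that notch (plunger joint under 3 mm), the dial is at rest and the ring is let go (all of step 2 and velocity of joint dial between -0.05 and 0.05 rad/s); the robot touches nothing.
It fails at once if the clear tub of cotton swabs is moved more than 30 mm (distance of swab_tub_c from where it was at the start of the episode above 0.03 m).
It fails at once if the blue solder spool is moved more than 30 mm (distance of spool_c from where it was at the start of the episode above 0.03 m).
It also fails if it takes over 35 s, if anything falls off the work surface, if the arm or the gripper's body presses on something with over 40 N, if the wrist force passes 120 N, or if a joint passes its speed limit or range.

## Working session

There is one attempt and no reset: what is moved stays moved. The work goes in short steps, Python scripts to look and compute and a shell command to move; the robot and the scene stay as the last step left them, time stands still between calls to the robot, and variables do not carry over. Pictures are saved under pics/ and viewed, at most 11 in all, crops included, and the job is handed in when it is done.

```bash
mkdir -p pics; python3 - <<'E'
from workcell import manip
import cv2, numpy as np
np.set_printoptions(precision=4,suppress=True)
o=manip.get_obs()
print({k:np.round(v,4) for k,v in o.items()})
for n in ["side","top","wrist"]:
    p=manip.camera_params(n); print(n,p)
    cv2.imwrite(f"pics/{n}0.png",manip.camera(n)[:,:,::-1])
a=cv2.imread("pics/side0.png");b=cv2.imread("pics/top0.png")
E
```

```text
{'clock': np.float64(0.0), 'joint_pos': array([-1.3216,  0.3329, -0.0647,  1.4609,  0.0216,  1.3499, -0.0885]), 'joint_velocities': array([-0.0005, -0.0011,  0.0012, -0.0013, -0.0001, -0.0005, -0.0002]), 'tau': array([  0.0001, -62.5434,   0.0493, -39.1616,   0.0163,   0.0096,
        -0.    ]), 'position': array([0.1677, 0.6017, 0.2305]), 'ee_rot': array([ 0.1355,  0.9908, -0.0007, -0.0001]), 'ft_force': array([-0.3967, -1.2075, -0.8172]), 'torque': array([-0.0565,  0.0359,  0.0236]), 'grasp_force': np.float64(0.0), 'grip_width': np.float64(1.0042)}
side {'fov_y': 48.060585511001506, 'cx': 322.3975489080487, 'cy': 234.99773595201404, 'camera_from_world': array([[-0.8628, -0.5049, -0.0245,  0.5685],
       [ 0.1692, -0.3341,  0.9272, -0.1191],
       [-0.4763,  0.7959,  0.3737, -0.9058],
       [ 0.    ,  0.    ,  0.    ,  1.    ]])}
top {'fov_y': 52.00573657403741, 'cx': 325.7419789784129, 'cy': 236.44694145931868, 'camera_from_world': array([[-0.0031, -0.9999, -0.0159,  0.2738],
       [ 0.9953, -0.0046,  0.0968, -0.4941],
       [-0.0968, -0.0156,  0.9952, -0.9539],
       [ 0.    ,  0.    ,  0.    ,  1.    ]])}
wrist {'fov_y': 60.74905172885356, 'cx': 323.33696223608024, 'cy': 229.42366499911168, 'T_tool_cam': array([[-0.0001,  0.9593,  0.2824,  0.0713],
       [ 1.    ,  0.0001, -0.0002,  0.0003],
       [-0.0002,  0.2824, -0.9593, -0.1422],
       [ 0.    ,  0.    ,  0.    ,  1.    ]])}
```

View pics/side0.png

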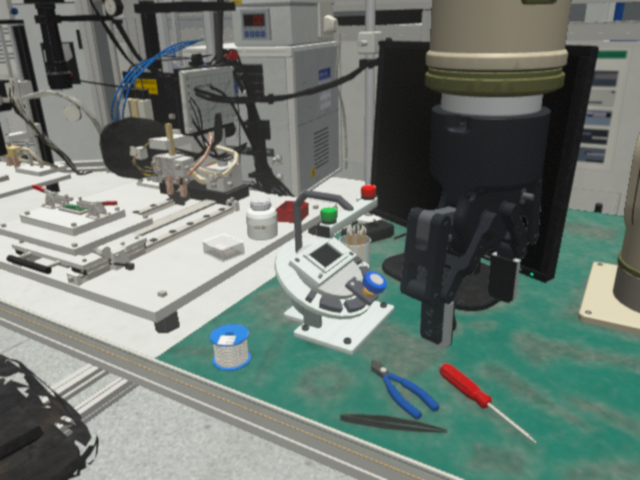

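View pics/top0.png

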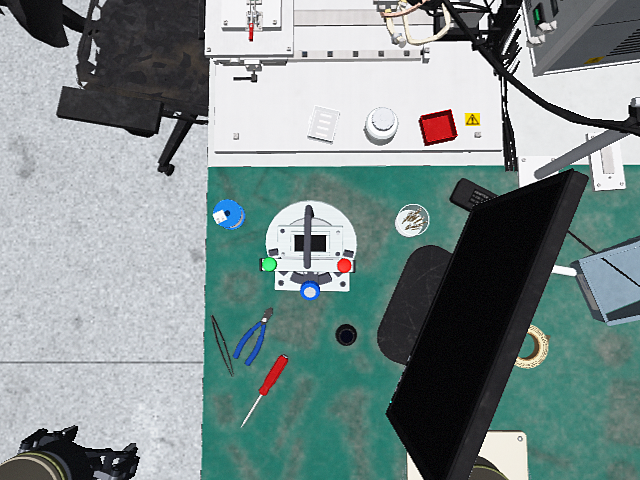

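The green cap is on the left at top (268,264), the red at (344,265) and the ring at (310,291). In the side view green is at (329,214), red at (369,190) and the ring at (373,283). I'll triangulate these.

```bash
cat > h.py <<'E'
import numpy as np, cv2
from workcell import manip
from scipy.spatial.transform import Rotation as R
np.set_printoptions(precision=4,suppress=True)
def blob(img,lo,hi,near,r=25):
    m=cv2.inRange(cv2.cvtColor(img,cv2.COLOR_BGR2HSV),lo,hi)
    k=np.zeros_like(m);cv2.circle(k,near,r,255,-1)
    n,l,s,c=cv2.connectedComponentsWithStats(m&k)
    i=1+np.argmax(s[1:,4]);x,y,w,h,a=s[i];return np.array([x+w/2-.5,y+h/2-.5]),s[i]
def ray(n,uv):
    p=manip.camera_params(n);f=240/np.tan(np.radians(p["fov_y"]/2));T=np.linalg.inv(p["camera_from_world"])
    d=T[:3,:3]@np.array([(uv[0]-p["cx"])/f,-(uv[1]-p["cy"])/f,-1]);return T[:3,3],d/np.linalg.norm(d)
def tri(a,b):
    A=0;B=0
    for o,d in(a,b):
        P=np.eye(3)-np.outer(d,d);A=A+P;B=B+P@o
    x=np.linalg.solve(A,B);return x,[np.linalg.norm(np.cross(x-o,d)) for o,d in(a,b)]
E
python3 - <<'E'
from h import *
s=cv2.imread("pics/side0.png");t=cv2.imread("pics/top0.png")
G=((45,120,60),(75,255,255));Rd=((0,150,90),(8,255,255));B=((100,130,60),(125,255,255))
P={}
for n,c,us,ut in[("g",G,(329,214),(268,264)),("r",Rd,(369,190),(344,265)),("ring",B,(373,283),(310,291))]:
    a,sa=blob(s,*c,us);b,sb=blob(t,*c,ut)
    P[n],e=tri(ray("side",a),ray("top",b));print(n,a,sa,b,sb,P[n],e)
y=P["g"]-P["r"];print(np.linalg.norm(y));yaw=np.arctan2(-y[0],y[1])
Rh=R.from_euler("z",yaw).as_matrix()
mid=(P["g"]+P["r"])/2; head=mid-Rh@[-.041,0,.208]
n=np.array([-.469,0,.883]);xr=np.array([.883,0,.469])  # ring x towards axis
ring=np.array([0,0,.085])-.072*xr+.041*n
print("yaw",yaw,"head",head,"ring pred",head+Rh@ring,"z=0 pred",Rh@ring+[head[0],head[1],0])
E
```

```text
g [328. 214.] [321 208  15  13 172] [269. 264.] [262 257  15  15 170] [0.433  0.3605 0.2108] [np.float64(3.130200984628626e-05), np.float64(3.130200984614245e-05)]
r [368.5 191. ] [362 185  14  13 152] [343.5 265. ] [337 258  14  15 155] [0.4301 0.2402 0.2107] [np.float64(0.0010196296770711444), np.float64(0.00101962967707118)]
ring [374.5 281.5] [363 271  24  22 270] [309.5 290. ] [300 280  20  21 224] [0.3893 0.3009 0.0897] [np.float64(0.0006733150360430704), np.float64(0.0006733150360430755)]
0.12026432305910759
yaw -0.02447910670874137 head [0.4725 0.2994 0.0027] ring pred [0.3898 0.3014 0.0902] z=0 pred [0.3898 0.3014 0.0874]
```

Ring at about (0.3895, 0.301, 0.088), head yaw about -0.024, green on the left (+y), so the dial goes positive. Next I'll work out the standoff in tool axes.

```bash
cat >> h.py <<'E'
yaw=-.0245;Rh=R.from_euler("z",yaw);ax=Rh.apply([-.469,0,.883]);ax/=np.linalg.norm(ax)
yh=Rh.apply([0,1,0]);xr=np.cross(yh,ax)
ring0=np.array([.3896,.3012,.0883]); c0=ring0+.072*xr-.041*ax
def pose(dial,off,turn): # off: grasp point's distance above seated ring centre; turn: deg about tool z from aligned
    p=c0+R.from_rotvec(ax*dial).apply(ring0-c0)+ax*(off-.019)
    Q=R.from_matrix(np.c_[np.cross(yh,-ax),yh,-ax])*R.from_euler("z",turn,degrees=True)
    return p,Q
def delta(p,Q,p0=None,Q0=None):
    if p0 is None: o=manip.get_obs();p0=o["position"];Q0=R.from_quat(o["ee_rot"])
    return Q0.inv().apply(p-p0)/.08,(Q0.inv()*Q).as_rotvec(degrees=True)/45
E
python3 - <<'E'
from h import *
for o in(.1,0): p,Q=pose(0,o,16);print(p,*delta(p,Q))
E
```

```text
[0.3516 0.3021 0.1598] [-3.2199 -2.9902  0.8892] [-0.1631 -0.6002  0.0403]
[0.3985 0.301  0.0715] [-3.7883 -2.8455  1.993 ] [-0.1631 -0.6002  0.0403]
```

```bash
python3 -m inch '[[[-0.1,-0.1,0],[0,0,0]],[[-0.2,-0.2,0],[0,0,0]],[[-0.3,-0.3,0],[0,0,0]],[[-0.4,-0.4,0],[0,0,0]],[[-0.5,-0.5,0],[0,0,0]],[[-0.6,-0.6,0],[0,0,0]],[[-0.7,-0.7,0],[0,0,0]],[[-0.8,-0.8,0],[0,0,0]],[[-0.9,-0.9,0],[0,0,0]],[[-1,-1,0],[0,0,0]]]' 1 60 && python3 -m inch '[[[-0.1,-0.1,0],[0,0,0]],[[-0.2,-0.2,0],[0,0,0]],[[-0.3,-0.3,0],[0,0,0]],[[-0.4,-0.4,0],[0,0,0]],[[-0.5,-0.5,0],[0,0,0]],[[-0.6,-0.6,0],[0,0,0]],[[-0.7,-0.7,0],[0,0,0]],[[-0.8,-0.8,0],[0,0,0]],[[-0.9,-0.9,0],[0,0,0]],[[-1,-1,0],[0,0,0]]]' && python3 - <<'E'
from h import *
for n in("side",):cv2.imwrite(f"pics/{n}1.png",manip.camera(n)[:,:,::-1])
for o in(.1,0): p,Q=pose(0,o,16);print(p,*delta(p,Q))
print(manip.get_obs()["joint_pos"])
E
```

```text
clock: 1.15
position: [0.2238, 0.5027, 0.2313]
ee_rot: [0.135, 0.991, 0.0, 0.0]
ft_force: [0.0, -0.1, -0.4]
grip_width: 1.0
grasp_force: 0.0
clock: 2.15
position: [0.2794, 0.4042, 0.2313]
ee_rot: [0.135, 0.991, 0.0, -0.0]
ft_force: [-0.4, 0.3, -0.2]
grip_width: 1.004
grasp_force: 0.0
[0.3516 0.3021 0.1598] [-1.193  -0.9698  0.8954] [-0.1628 -0.5994  0.0374]
[0.3985 0.301  0.0715] [-1.7606 -0.8248  1.9997] [-0.1628 -0.5994  0.0374]
[-1.1028  0.0354  0.0484  1.8083 -0.0012  1.2981  0.2428]
```

View pics/side1.png

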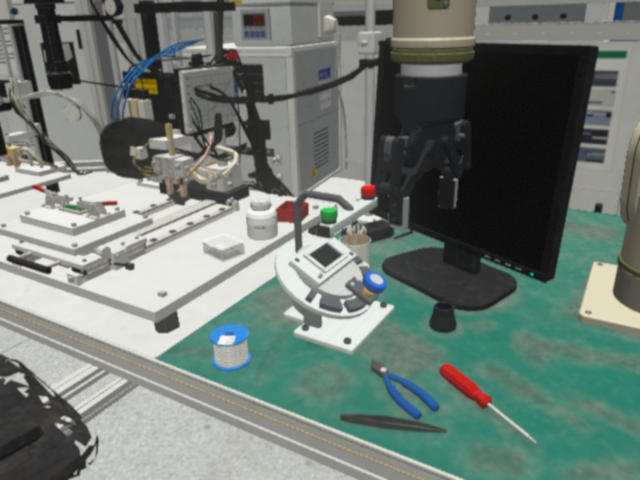

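The gripper is clear of the monitor, at about (430,190), with the head unobstructed. Next is tilting and moving to the standoff.

```bash
python3 -m inch '[[[-0.1,-0.1,0.05],[-0.02,-0.06,0]],[[-0.2,-0.2,0.1],[-0.03,-0.12,0.01]],[[-0.3,-0.3,0.15],[-0.05,-0.18,0.01]],[[-0.4,-0.4,0.2],[-0.07,-0.24,0.01]],[[-0.5,-0.5,0.25],[-0.08,-0.3,0.02]],[[-0.6,-0.6,0.3],[-0.1,-0.36,0.02]],[[-0.7,-0.7,0.35],[-0.11,-0.42,0.03]],[[-0.8,-0.8,0.4],[-0.13,-0.48,0.03]],[[-0.9,-0.9,0.45],[-0.15,-0.54,0.03]],[[-1,-0.97,0.5],[-0.163,-0.6,0.037]]]' && python3 - <<'E'
from h import *
for n in("side","wrist"):cv2.imwrite(f"pics/{n}2.png",manip.camera(n)[:,:,::-1])
for o in(.1,0): p,Q=pose(0,o,16);print(p,*delta(p,Q))
print(manip.get_obs()["joint_pos"])
E
```

```text
clock: 3.2
position: [0.3354, 0.3082, 0.1913]
ee_rot: [0.146, 0.959, 0.032, 0.241]
ft_force: [0.3, 0.3, 0.7]
grip_width: 1.001
grasp_force: 0.0
[0.3516 0.3021 0.1598] [-0.0248 -0.0596  0.4373] [0.0004 0.0003 0.0036]
[0.3985 0.301  0.0715] [-0.0245 -0.06    1.6873] [0.0004 0.0003 0.0036]
[-1.1084 -0.2012 -0.0733  2.2028  0.523   1.0186 -0.1635]
```

View pics/wrist2.png

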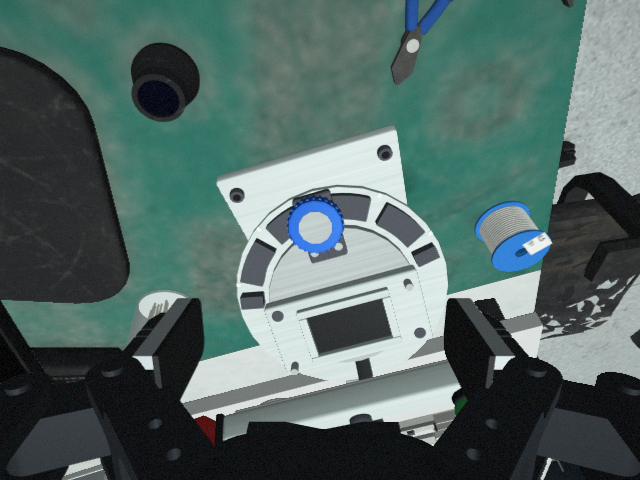

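The pose is as planned; the ring is at about (315,227) in the wrist view, with the nest well clear of it. I'll check the ring estimate against this view.

```bash
python3 - <<'E'
from h import *
w=cv2.imread("pics/wrist2.png");u,s=blob(w,(100,130,60),(125,255,255),(315,226),45)
o=manip.get_obs();p=manip.camera_params("wrist");f=240/np.tan(np.radians(p["fov_y"]/2))
T=np.eye(4);T[:3,:3]=R.from_quat(o["ee_rot"]).as_matrix();T[:3,3]=o["position"];T=T@p["T_tool_cam"]
d=T[:3,:3]@[(u[0]-p["cx"])/f,-(u[1]-p["cy"])/f,-1]
q=ring0+ax*.004;k=ax@(q-T[:3,3])/(ax@d);x=T[:3,3]+k*d
print(u,s,"ring seen",x-ax*.004,"off est (xr,y)",xr@(x-q),yh@(x-q))
E
```

```text
[315.5 223.5] [ 287  195   58   58 1687] ring seen [0.3872 0.302  0.087 ] off est (xr,y) -0.002746058567115971 0.0007401853978322195
```

Agreement is within 3 mm. Descending along the normal.

```bash
python3 -m inch '[[[0,-0.03,0.1],[0,0,0]],[[0,-0.055,0.2],[0,0,0]],[[-0.01,-0.055,0.3],[0,0,0]],[[-0.01,-0.055,0.4],[0,0,0]],[[-0.01,-0.055,0.5],[0,0,0]],[[-0.01,-0.055,0.6],[0,0,0]],[[-0.01,-0.055,0.7],[0,0,0]],[[-0.01,-0.055,0.8],[0,0,0]],[[-0.01,-0.055,0.9],[0,0,0]],[[-0.01,-0.055,1],[0,0,0]]]' && python3 -m inch '[[[0,0,0.1],[0,0,0]],[[0,0,0.2],[0,0,0]],[[0,0,0.3],[0,0,0]],[[0,0,0.4],[0,0,0]],[[0,0,0.5],[0,0,0]],[[0,0,0.58],[0,0,0]],[[0,0,0.65],[0,0,0]],[[0,0,0.7],[0,0,0]],[[0,0,0.7],[0,0,0]],[[0,0,0.7],[0,0,0]]]' && python3 - <<'E'
from h import *
for n in("side","wrist"):cv2.imwrite(f"pics/{n}3.png",manip.camera(n)[:,:,::-1])
p,Q=pose(0,0,16);print(p,*delta(p,Q));print(manip.get_obs()["joint_pos"])
a=cv2.imread("pics/side3.png")[180:380,250:510];b=cv2.imread("pics/wrist3.png")
cv2.imwrite("pics/c3.png",np.hstack([cv2.resize(a,(400,308)),cv2.resize(b,(400,308))]))
E
```

```text
clock: 4.3
position: [0.3725, 0.3036, 0.1199]
ee_rot: [0.146, 0.959, 0.031, 0.24]
ft_force: [-0.2, 0.2, 0.3]
grip_width: 1.003
grasp_force: 0.0
clock: 5.3
position: [0.3985, 0.303, 0.0711]
ee_rot: [0.146, 0.959, 0.031, 0.24]
ft_force: [-0.1, 0.0, -0.6]
grip_width: 1.003
grasp_force: 0.0
[0.3985 0.301  0.0715] [-0.0099 -0.026  -0.0023] [ 0.0026 -0.0004  0.0023]
[-1.0384  0.0542  0.0092  2.2611  0.6914  0.6913 -0.2723]
```

View pics/c3.png

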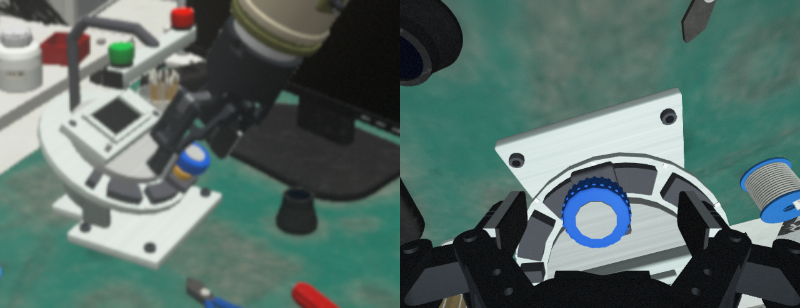

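The ring at (597,215) in the crop is centred between the fingers. Closing.

```bash
python3 -m inch '[[[0,-0.02,0],[0,0,0]],[[0,-0.02,0],[0,0,0]],[[0,-0.02,0],[0,0,0]],[[0,-0.02,0],[0,0,0]],[[0,-0.02,0],[0,0,0]],[[0,-0.02,0],[0,0,0]],[[0,-0.02,0],[0,0,0]],[[0,-0.02,0],[0,0,0]],[[0,-0.02,0],[0,0,0]],[[0,-0.02,0],[0,0,0]]]' 0 60 && python3 - <<'E'
from h import *
for n in("side","wrist"):cv2.imwrite(f"pics/{n}4.png",manip.camera(n)[:,:,::-1])
p,Q=pose(0,0,16);print(*delta(p,Q))
a=cv2.imread("pics/side4.png")[180:380,250:510];b=cv2.imread("pics/wrist4.png")
cv2.imwrite("pics/c4.png",np.hstack([cv2.resize(a,(400,308)),cv2.resize(b,(400,308))]))
E
```

```text
clock: 6.4
position: [0.3979, 0.3015, 0.071]
ee_rot: [0.146, 0.959, 0.031, 0.24]
ft_force: [-4.7, -2.8, 5.2]
grip_width: 0.398
grasp_force: 58.9
[-0.0116 -0.0038 -0.0021] [ 0.002  -0.0005  0.0022]
```

View pics/c4.png

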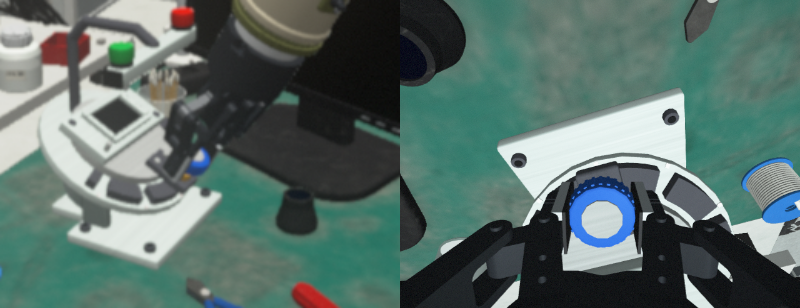

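The ring is gripped (34 mm width, 59 N). Pull 14 mm along the normal.

```bash
python3 -m inch '[[[0,0,-0.03],[0,0,0]],[[0,0,-0.06],[0,0,0]],[[0,0,-0.09],[0,0,0]],[[0,0,-0.12],[0,0,0]],[[0,0,-0.14],[0,0,0]],[[0,0,-0.16],[0,0,0]],[[0,0,-0.175],[0,0,0]],[[0,0,-0.175],[0,0,0]],[[0,0,-0.175],[0,0,0]],[[0,0,-0.175],[0,0,0]]]' && python3 - <<'E'
from h import *
o=manip.get_obs()
for n in("side","wrist"):cv2.imwrite(f"pics/{n}5.png",manip.camera(n)[:,:,::-1])
print("F along n,xr,y",[v@o["ft_force"] for v in(ax,xr,yh)],o["grip_width"])
for n,uv,r in(("side",(455-250,300),200),):pass
p,Q=pose(0,.014,16);print(*delta(p,Q))
# where is the seen ring in each wrist view (moves if it slipped in the grip)
for k in(4,5):
    w=cv2.imread(f"pics/wrist{k}.png");print(blob(w,(100,130,60),(125,255,255),(322,340),70))
# arc, relative to now, turn 16 -> -14
p0,Q0=pose(0,.014,16)
for d in np.radians([5,10,15,20,25,30,35]):
    print(np.degrees(d),*delta(*pose(d,.014,16-np.degrees(d)*30/35),p0,Q0))
E
```

```text
clock: 7.5
position: [0.3915, 0.3015, 0.083]
ee_rot: [0.146, 0.959, 0.031, 0.24]
ft_force: [4.2, 1.3, -7.6]
grip_width: 0.397
grasp_force: 60.4
F along n,xr,y [np.float64(-8.686800916431011), np.float64(0.08046136276101237), np.float64(1.3990036545171631)] 0.39732238453445373
[-0.0108 -0.0015 -0.0063] [ 0.0016 -0.0005  0.0024]
(array([323. , 329.5]), array([ 270,  274,  107,  112, 6425], dtype=int32))
(array([323., 329.]), array([ 270,  274,  107,  111, 6354], dtype=int32))
5.0 [-0.0249 -0.0745  0.    ] [ 0.      0.     -0.0952]
10.0 [-0.0562 -0.1465 -0.    ] [ 0.     -0.     -0.1905]
14.999999999999998 [-0.0937 -0.2155  0.    ] [ 0.     -0.     -0.2857]
20.0 [-0.137  -0.2809 -0.    ] [ 0.    -0.    -0.381]
25.0 [-0.1859 -0.3424 -0.    ] [ 0.     -0.     -0.4762]
29.999999999999996 [-0.2399 -0.3993  0.    ] [ 0.      0.     -0.5714]
35.0 [-0.2987 -0.4514 -0.    ] [ 0.     -0.     -0.6667]
```

The pull held: 8.7 N at the normal, no slip. My arc sign was wrong, though. Joint-positive (left) is a negative turn about the normal, so the tool should begin turned the other way to keep its lamp clearance. I'll reseat, turn the open gripper by -32° and regrip.

```bash
python3 -m inch '[[[0,0,0.03],[0,0,0]],[[0,0,0.06],[0,0,0]],[[0,0,0.09],[0,0,0]],[[0,0,0.12],[0,0,0]],[[0,0,0.14],[0,0,0]],[[0,0,0.16],[0,0,0]],[[0,0,0.175],[0,0,0]],[[0,0,0.175],[0,0,0]],[[0,0,0.175],[0,0,0]],[[0,0,0.175],[0,0,0]]]' && python3 -m inch '[[[0,0,0],[0,0,0]],[[0,0,0],[0,0,0]],[[0,0,0],[0,0,0]],[[0,0,0],[0,0,0]],[[0,0,0],[0,0,-0.15]],[[0,0,0],[0,0,-0.3]],[[0,0,0],[0,0,-0.45]],[[0,0,0],[0,0,-0.6]],[[0,0,0],[0,0,-0.71]],[[0,0,0],[0,0,-0.71]]]' 1 60 && python3 -m inch '[[[0,0,0],[0,0,0]],[[0,0,0],[0,0,0]],[[0,0,0],[0,0,0]],[[0,0,0],[0,0,0]],[[0,0,0],[0,0,0]],[[0,0,0],[0,0,0]],[[0,0,0],[0,0,0]],[[0,0,0],[0,0,0]],[[0,0,0],[0,0,0]],[[0,0,0],[0,0,0]]]' 0 60 && python3 - <<'E'
from h import *
o=manip.get_obs()
cv2.imwrite("pics/wrist6.png",manip.camera("wrist")[:,:,::-1])
print("F n,xr,y",[v@o["ft_force"] for v in(ax,xr,yh)],o["joint_pos"])
print(*delta(*pose(0,0,-16)))
p0,Q0=pose(0,.014,-16)
for d in range(5,46,5):
    print(d,*delta(*pose(-np.radians(d),.014,-16+d*30/35),p0,Q0))
E
```

```text
clock: 8.6
position: [0.3979, 0.3017, 0.0711]
ee_rot: [0.146, 0.959, 0.031, 0.24]
ft_force: [-6.2, -2.2, 3.0]
grip_width: 0.4
grasp_force: 61.6
clock: 9.6
position: [0.3981, 0.3015, 0.0708]
ee_rot: [-0.125, 0.962, -0.036, 0.239]
ft_force: [-0.3, -1.0, 1.3]
grip_width: 0.998
grasp_force: 0.0
clock: 10.6
position: [0.398, 0.3016, 0.071]
ee_rot: [-0.124, 0.962, -0.036, 0.239]
ft_force: [-4.1, -1.3, 5.0]
grip_width: 0.404
grasp_force: 59.0
F n,xr,y [np.float64(6.333637598228772), np.float64(-1.2533816215780151), np.float64(-1.3933893589882989)] [-1.0237  0.0521 -0.0047  2.264   0.6929  0.691   0.2842]
[-0.0066 -0.0096 -0.0024] [0.002  0.0008 0.0006]
5 [-0.0249  0.0745 -0.    ] [0.     0.     0.0952]
10 [-0.0562  0.1465 -0.    ] [ 0.     -0.      0.1905]
15 [-0.0937  0.2155 -0.    ] [0.     0.     0.2857]
20 [-0.137   0.2809  0.    ] [0.    0.    0.381]
25 [-0.1859  0.3424 -0.    ] [ 0.     -0.      0.4762]
30 [-0.2399  0.3993  0.    ] [ 0.     -0.      0.5714]
35 [-0.2987  0.4514  0.    ] [-0.      0.      0.6667]
40 [-0.3619  0.4981  0.    ] [ 0.     -0.      0.7619]
45 [-0.4288  0.5391 -0.    ] [0.     0.     0.8571]
```

View pics/wrist6.png

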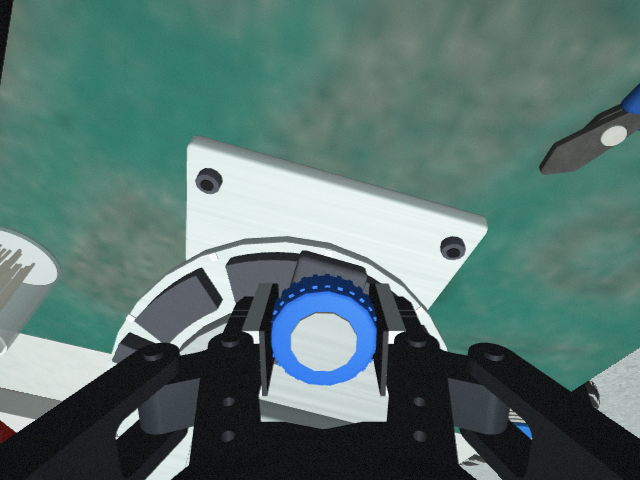

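The ring is gripped symmetrically at (324,338), turned the right way. Pull, then swing along the arc.

```bash
python3 -m inch '[[[0,0,-0.03],[0,0,0]],[[0,0,-0.06],[0,0,0]],[[0,0,-0.09],[0,0,0]],[[0,0,-0.12],[0,0,0]],[[0,0,-0.14],[0,0,0]],[[0,0,-0.16],[0,0,0]],[[0,0,-0.175],[0,0,0]],[[0,0,-0.175],[0,0,0]],[[0,0,-0.175],[0,0,0]],[[0,0,-0.175],[0,0,0]]]' && python3 -m inch '[[[-0.025,0.075,0],[0,0,0.095]],[[-0.056,0.147,0],[0,0,0.19]],[[-0.094,0.216,0],[0,0,0.285]],[[-0.137,0.281,0],[0,0,0.38]],[[-0.186,0.342,0],[0,0,0.475]],[[-0.215,0.372,0],[0,0,0.525]],[[-0.24,0.4,0],[0,0,0.57]],[[-0.27,0.426,0],[0,0,0.62]],[[-0.299,0.452,0],[0,0,0.667]],[[-0.299,0.452,0],[0,0,0.667]]]' && python3 - <<'E'
from h import *
o=manip.get_obs()
cv2.imwrite("pics/wrist7.png",manip.camera("wrist")[:,:,::-1]);cv2.imwrite("pics/top7.png",manip.camera("top")[:,:,::-1])
print("F n,xr,y",[v@o["ft_force"] for v in(ax,xr,yh)],o["joint_pos"])
print(*delta(*pose(-np.radians(35),.014,14)))
E
```

```text
clock: 11.65
position: [0.3915, 0.3015, 0.0831]
ee_rot: [-0.124, 0.962, -0.036, 0.239]
ft_force: [5.7, 1.9, -8.1]
grip_width: 0.398
grasp_force: 60.4
clock: 12.65
position: [0.403, 0.3389, 0.087]
ee_rot: [0.132, 0.962, 0.024, 0.239]
ft_force: [-0.3, -7.1, -10.4]
grip_width: 0.397
grasp_force: 60.7
F n,xr,y [np.float64(-9.135167785907242), np.float64(-4.983187017597567), np.float64(-7.063710385152744)] [-1.0587  0.0973 -0.0064  2.1699  0.6537  0.7543 -0.2247]
[-0.0226  0.049  -0.0256] [-0.0083 -0.0024 -0.0013]
```

View pics/wrist7.png

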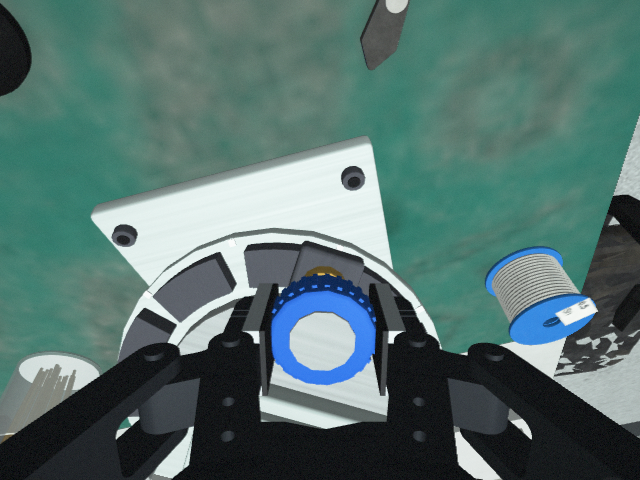

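The lug and ring have swung and the pin is still out, but compliance leaves it a few mm short. I'll estimate the angle from the measured TCP.

```bash
cat >> h.py <<'E'
def ang(p): # dial angle (deg, + left) of a TCP point
    v=np.asarray(p)-c0;return np.degrees(np.arctan2(v@yh,-(v@xr))),np.hypot(v@yh,v@xr),v@ax
E
python3 - <<'E'
from h import *
o=manip.get_obs()
for p in([.398,.3016,.071],[.3915,.3015,.0831],o["position"]):print(ang(p))
a=np.radians(ang(o["position"])[0]-ang([.398,.3016,.071])[0]);print("rad",a)
Q0=R.from_quat(o["ee_rot"])
t=Q0.inv().apply(-R.from_rotvec(-ax*(a+.0)).apply(np.cross(ax,-xr)));print("left tangent in tool",t)
E
```

```text
(np.float64(0.47726743289863205), np.float64(0.07271002488584323), np.float64(0.021786915469465522))
(np.float64(0.27278769596781466), np.float64(0.07276905209277305), np.float64(0.0355200551588883))
(np.float64(31.57856042777536), np.float64(0.07241784105251149), np.float64(0.03398443302322919))
rad 0.5428199643880468
left tangent in tool [-0.2931  0.9561 -0.0068]
```

```bash
python3 -m inch '[[[-0.005,0.015,-0.01],[0,0,0]],[[-0.01,0.03,-0.01],[0,0,0]],[[-0.015,0.045,-0.01],[0,0,0]],[[-0.02,0.06,-0.01],[0,0,0]],[[-0.02,0.06,-0.01],[0,0,0]],[[-0.02,0.06,-0.01],[0,0,0]],[[-0.02,0.06,-0.01],[0,0,0]],[[-0.02,0.06,-0.01],[0,0,0]],[[-0.02,0.06,-0.01],[0,0,0]],[[-0.02,0.06,-0.01],[0,0,0]]]' && python3 - <<'E'
from h import *
o=manip.get_obs();a=ang(o["position"]);print(a,np.radians(a[0]-.4))
print("F n,xr,y",[v@o["ft_force"] for v in(ax,xr,yh)])
E
```

```text
clock: 13.75
position: [0.4039, 0.3401, 0.087]
ee_rot: [0.132, 0.962, 0.021, 0.238]
ft_force: [-5.8, -13.4, -12.3]
grip_width: 0.399
grasp_force: 60.8
(np.float64(32.79196605922403), np.float64(0.07239540652378149), np.float64(0.03359531075642209)) 0.5653464589277118
F n,xr,y [np.float64(-8.33709857359089), np.float64(-10.617127135619514), np.float64(-13.549659697790807)]
```

Tangential force grew to 17 N and the ring only moved 1.6 mm, so I'll look before continuing.

```bash
python3 - <<'E'
from h import *
for n in("side","wrist"):cv2.imwrite(f"pics/{n}8.png",manip.camera(n)[:,:,::-1])
print(manip.get_obs()["joint_pos"])
a=cv2.imread("pics/side8.png")[170:350,250:490];b=cv2.imread("pics/wrist8.png")
cv2.imwrite("pics/c8.png",np.hstack([cv2.resize(a,(440,330),interpolation=2),cv2.resize(b[180:450,140:440],(360,330))]))
E
```

```text
[-1.0586  0.1039 -0.0061  2.1612  0.6482  0.7614 -0.2192]
```

View pics/c8.png

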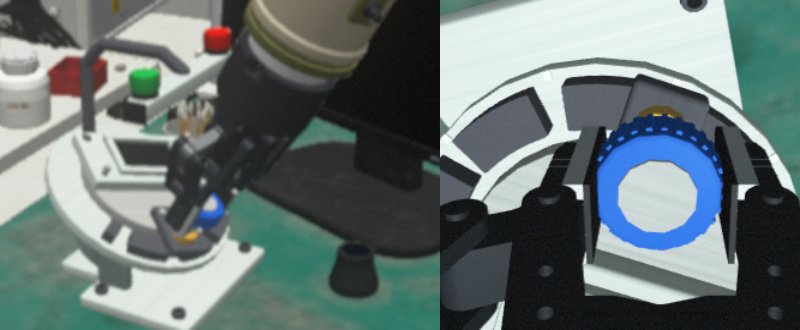

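```bash
python3 - <<'E'
from h import *
o=manip.get_obs();Q0=R.from_quat(o["ee_rot"]);F=Q0.inv().apply(o["ft_force"]);M=Q0.inv().apply(o["torque"])
print("tool F",F,"M",M,"foot",np.cross(F,M)/(F@F),"pitch",F@M/(F@F))
for n in("side","top"):cv2.imwrite(f"pics/{n}9.png",manip.camera(n)[:,:,::-1])
# visible ring in side view and its ray vs. where the gripped ring should be
u,s=blob(cv2.imread("pics/side9.png"),(100,130,60),(125,255,255),(364,285),25)
g=o["position"]+Q0.apply([0,0,-.019]);C=manip.camera_params("side");c=C["camera_from_world"]@np.r_[g,1];f=240/np.tan(np.radians(C["fov_y"]/2))
print(u,s,"gp px",C["cx"]-f*c[0]/c[2],C["cy"]+f*c[1]/c[2])
E
python3 - <<'E'
import cv2,numpy as np
b=cv2.imread("pics/top9.png")[190:340,230:400];a=cv2.imread("pics/side9.png")[190:310,300:430]
cv2.imwrite("pics/c9.png",np.hstack([cv2.resize(b,(400,353),interpolation=2),cv2.resize(a,(382,353),interpolation=2)]))
E
```

```text
tool F [  7.2859 -16.444    8.4117] M [3.1095 1.9379 1.2561] foot [-0.0937  0.0431  0.1655] pitch 0.0034342728123987537
[364. 284.] [356 275  17  19 137] gp px 358.90171083050814 282.90638803883786
```

View pics/c9.png

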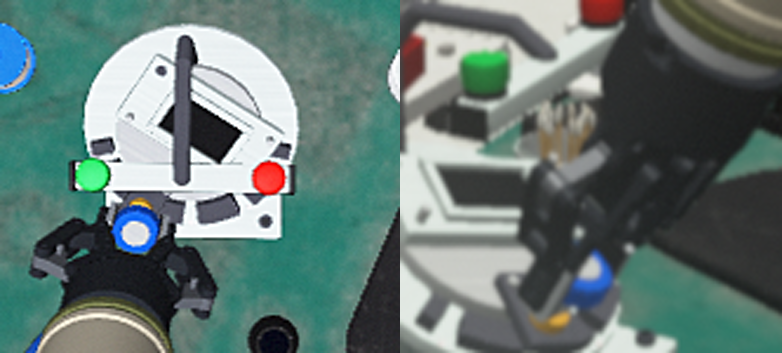

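The lamp bar is clear. The wrench shows a 1.26 Nm twist about the tool axis: the grip doesn't let the ring roll, and my tool turn of 30° was less than the dial's 35°. I'll take back the extra shift and turn the tool the missing 5°.

```bash
python3 -m inch '[[[0.005,-0.015,-0.01],[0,0,0.03]],[[0.01,-0.03,-0.01],[0,0,0.06]],[[0.015,-0.045,-0.01],[0,0,0.09]],[[0.02,-0.06,-0.01],[0,0,0.11]],[[0.02,-0.06,-0.01],[0,0,0.11]],[[0.02,-0.06,-0.01],[0,0,0.11]],[[0.02,-0.06,-0.01],[0,0,0.11]],[[0.02,-0.06,-0.01],[0,0,0.11]],[[0.02,-0.06,-0.01],[0,0,0.11]],[[0.02,-0.06,-0.01],[0,0,0.11]]]' && python3 - <<'E'
from h import *
o=manip.get_obs();a=ang(o["position"]);print(a,np.radians(a[0]-.4));Q0=R.from_quat(o["ee_rot"])
print("tool F",Q0.inv().apply(o["ft_force"]),"M",Q0.inv().apply(o["torque"]))
print(*delta(*pose(-np.radians(35),.014,19)))
E
```

```text
clock: 14.95
position: [0.4035, 0.3423, 0.0908]
ee_rot: [0.171, 0.955, 0.037, 0.239]
ft_force: [5.3, -1.4, -6.9]
grip_width: 0.399
grasp_force: 60.9
(np.float64(34.887752690749), np.float64(0.0724405868330788), np.float64(0.037137326380426515)) 0.6019248360671038
tool F [-1.7835 -0.6955  8.5641] M [ 0.1882  0.1233 -0.1135]
[-0.0058  0.0002  0.0142] [0.0013 0.0001 0.0015]
```

The dial is at about 0.602 rad with the side load gone. Now lower the pin into the notch.

```bash
python3 -m inch '[[[0,0.005,0.03],[0,0,0]],[[0,0.005,0.06],[0,0,0]],[[0,0.005,0.09],[0,0,0]],[[0,0.005,0.12],[0,0,0]],[[0,0.005,0.14],[0,0,0]],[[0,0.005,0.16],[0,0,0]],[[0,0.005,0.18],[0,0,0]],[[0,0.005,0.195],[0,0,0]],[[0,0.005,0.195],[0,0,0]],[[0,0.005,0.195],[0,0,0]]]' && python3 - <<'E'
from h import *
o=manip.get_obs();a=ang(o["position"]);print(a,np.radians(a[0]-.4));Q0=R.from_quat(o["ee_rot"])
print("tool F",Q0.inv().apply(o["ft_force"]),"M",Q0.inv().apply(o["torque"]))
E
```

```text
clock: 15.95
position: [0.4109, 0.3428, 0.0775]
ee_rot: [0.171, 0.955, 0.038, 0.239]
ft_force: [0.1, -5.4, 3.0]
grip_width: 0.396
grasp_force: 62.1
(np.float64(35.442200356085294), np.float64(0.07255752215739346), np.float64(0.021978483893502862)) 0.6116017733572178
tool F [-3.2549 -4.549  -2.5119] M [ 1.1309 -0.205   0.132 ]
```

Height is back to the seated value (22.0 vs 21.8 mm) at 0.612 rad. Release, then back off along the normal.

```bash
python3 -m inch '[[[0,0,0],[0,0,0]],[[0,0,0],[0,0,0]],[[0,0,0],[0,0,0]],[[0,0,0],[0,0,0]],[[0,0,0],[0,0,0]],[[0,0,0],[0,0,0]],[[0,0,0],[0,0,0]],[[0,0,-0.1],[0,0,0]],[[0,0,-0.2],[0,0,0]],[[0,0,-0.3],[0,0,0]]]' 1 60 && python3 -m inch '[[[0,0,-0.1],[0,0,0]],[[0,0,-0.2],[0,0,0]],[[0,0,-0.3],[0,0,0]],[[0,0,-0.4],[0,0,0]],[[0,0,-0.5],[0,0,0]],[[0,0,-0.6],[0,0,0]],[[0,0,-0.7],[0,0,0]],[[0,0,-0.8],[0,0,0]],[[0,0,-0.8],[0,0,0]],[[0,0,-0.8],[0,0,0]]]' && python3 - <<'E'
from h import *
s=manip.camera("side")[:,:,::-1].copy();t=manip.camera("top")[:,:,::-1].copy()
B=((100,130,60),(125,255,255));pr=c0+R.from_rotvec(-ax*.611).apply(ring0-c0)
def px(n,q):
    C=manip.camera_params(n);c=C["camera_from_world"]@np.r_[q,1];f=240/np.tan(np.radians(C["fov_y"]/2));return int(C["cx"]-f*c[0]/c[2]),int(C["cy"]+f*c[1]/c[2])
a,_=blob(s,*B,px("side",pr),20);b,_=blob(t,*B,px("top",pr),20);x,e=tri(ray("side",a),ray("top",b))
print("ring",x,"expected seated",pr,ang(x),e)
v=cv2.resize(s[150:350,240:440],(400,400));w=cv2.resize(t[190:340,230:380],(400,400));cv2.imwrite("pics/c10.png",np.hstack([v,w]))
E
```

```text
clock: 16.95
position: [0.399, 0.3433, 0.0991]
ee_rot: [0.171, 0.955, 0.038, 0.239]
ft_force: [0.8, 0.4, -1.2]
grip_width: 1.004
grasp_force: 0.0
clock: 17.95
position: [0.3694, 0.3438, 0.1548]
ee_rot: [0.171, 0.955, 0.038, 0.239]
ft_force: [0.5, 1.0, -0.4]
grip_width: 1.004
grasp_force: 0.0
ring [0.4024 0.343  0.0949] expected seated [0.4021 0.3422 0.0944] (np.float64(35.72526784610999), np.float64(0.0720749555520511), np.float64(0.041284056772421765)) [np.float64(0.0005022643496523325), np.float64(0.0005022643496522225)]
```

View pics/c10.png

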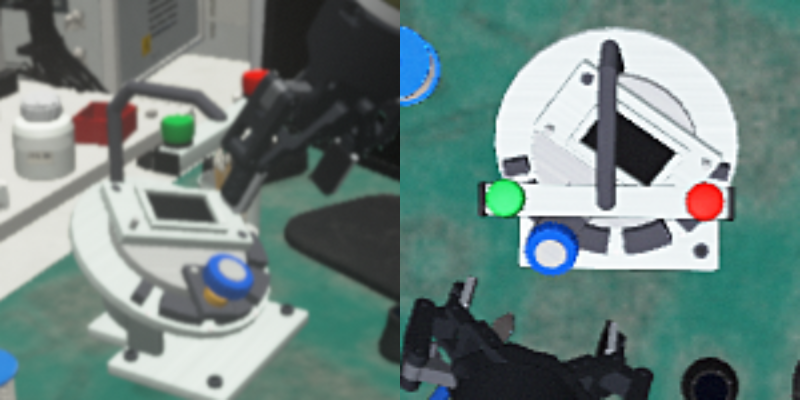

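The ring stands at 35.7° and 41.3 mm off the face, which is seated (it would be about 50 mm if riding). The gripper is clear.

```bash
python3 -c "
from workcell import manip
print(manip.hand_in())"
```

```text
the job is handed in; nothing more can be done
None
```

The dial is one notch to the left, on the green cap's side, with the pin seated (ring measured at about 35.7° and 41.3 mm off the face) and the ring released; the job is handed in, and its verdict was not shown to me.

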